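Ready the push shoe at the table saw

ROBOT

A 6-joint arm with a two-finger parallel gripper is mounted at the origin on the work surface. World frame = base frame: x ahead of the robot, y to its left, z up, the work surface at z = 0. Lengths are in mm, angles in rad, forces in N, time in s.
With the tool pointing down it reaches from about 400 to 925 mm from the base axis. Payload 12.5 kg.
Tool frame: the origin (TCP) lies at the very end of the fingers, on their centre line; the grasp point (between the pads) lies behind it (env.grip_depth is the z of the grasp point in the tool frame, in mm); z points along the fingers, y is the line along which they close (so a half turn about z gives the same grasp; the last joint's range is limited). The gripper opens to 95 mm and grips with 3 to 60 N. Pads are 20 mm wide; open, the fingers measure 119 mm over their backs; the gripper's body (75 mm by 180 mm) begins 59 mm behind the grasp point.
Start: joints at [1.202, 0.491, 1.559, -0, 1.092, -0.106], TCP at [162.348, 603.564, 214.661] pointing down, gripper open.
Joint ranges: [-3.1, 3.1], [-0.84, 2.19], [0.05, 2.79], [-1.13, 4.28], [0.06, 2.93], [-2.69, 2.69]. Speed limits (rad/s): [2.22, 2.22, 2.79, 3.14, 3.14, 3.14].

INTERFACE

Orientations are given as [roll, pitch, yaw] about the fixed x, y, z axes, in that order (R = Rz(yaw) Ry(pitch) Rx(roll)).
In Python, from cell import env, optics gives the robot as it stands.
- The arm moves only by the tool step_arm, never from a script. Its argument "moves" is a list of rows, each an object of numbers: "tx", "ty", "tz": the shift along the tool's x, y, z in mm; "roll": the turn about the tool's z in rad. In form: [{"tx": .., "ty": .., "tz": .., "roll": ..}, ...]. A call has 1 to 12 rows; each row is the pose to reach, as a shift and turn from the pose commanded when the call began, along the tool's axes at that moment; what a row does not reach only later rows make up. A row lasts 1/12 s, in which the tool goes at most 41.7 mm and 7.16 degrees, less where a joint would pass 70% of its speed; a pose out of reach is approached as far as the arm can. A call with a gripper value outside its range is refused whole. "grip" is the finger opening in mm, from 0 to 95.1, set as the call begins (left out, the last holds). The fingers move at their own pace and stop on an object; the grip force is fixed at half the most. Time passes only in rows, so rows that repeat a pose let the fingers close. It gives the time, the measured TCP pose, the force, the opening and the grip force at its end, in the units of the state.
- env.state(): the state, without advancing time (a new reading comes with each control period).
- optics.read_camera(name): name is "scene" or "top" or "wrist"; returns a dict with "pixels" (384x512x3 uint8, blue, green, red), "mtx" (3x3 intrinsics, pixels), "view" (4x4, takes a point from world to camera coordinates). Camera axes: x right, y down, z forward; pixel columns grow to the right and rows downward; lengths in mm; the calibration is good to about 2 mm. A picture is of the moment at which its call begins. There is no depth.
- env.job_done(): hands the job in; it is judged then, once.
The state is a dict: "t": time; "joints": joint angles; "qvel": joint speeds; "tau": joint torques, N m; "eef_pos": TCP position; "tcp_rot": TCP orientation; "ft_force": force on the tool from outside, world axes, zero at the start; "moment": the same for the moment, N m; "opening": opening from 0.0 (shut) to 1.0 (fully open); "grip_force": force on a finger pad.
Only numpy, scipy, OpenCV 4.12 (cv2) and the standard library are available. Lean on these libraries where they do the work, as an engineer would, in place of code of your own. Each camera call takes 0.05 s, during which the arm holds its last target. There are 200 camera calls.

TASK

Get the table saw ready for the next cut: first clear the wooden offcut off the throat plate into the blue scrap tray, then draw the red push shoe out of its sloping holder and turn it level, sole down. Finish holding it still 5 to 10 cm above the middle of the throat plate, in line with the blade slot and with its toe pointing away from the robot; do not put it down or let go. Leave the tape measure, glue bottle and wrench where they are.

Things in the scene. Friction and masses are not known exactly. Their poses are not given: they have to be found in the camera images.
- offcut: Pale wooden moulding offcut lying on the throat plate, loose, about 0.13 kg: 120 mm long (its x), a foot 42 mm wide and 22 mm high, and on it a centred rib 26 mm wide (its y) up to 46 mm height, both along the full length. Origin: centre of the underside; z up. Pinch the rib across y. Its yaw varies.
- tray: Blue open plastic scrap tray, fixed, 220 (its x) x 170 (its y) x 50 mm high, walls and floor 5 mm thick, empty. Origin: centre of the underside. It stands to the left or right of the throat plate, the holder on the other side.
- throat_plate: Aluminium throat plate with round ends, flush with the dark iron table top (z = 0), 350 x 100 mm, fixed. Origin: its centre, on the table surface. Its x axis runs along the narrow black blade slot, away from the robot; y to the left. The blade is wound down: nothing stands up. Its place and its small yaw vary.
- shoe: Red push shoe, loose, 0.18 kg, leaning toe down in the holder. Origin: middle of the flat sole; x to the toe, z to the handle side. Body x -120 to 120 mm, 14 thick (y), z 0 to 40 (28 at the front 25); lip under the rear 12 mm, 10 deep. Black handle x -73 to -37, 24 wide in y, z to 111; red cap 50 x 18 on it, to z 118. In the holder x points 0.60 rad below level, away from the robot; y level.
- shoe_grip (a point): Middle of the push shoe's black handle, at x = -55, z = 77 mm in the shoe's frame; its axes are the shoe's. The handle is 24 mm wide across y there, free on both sides, about 0.195 m above the table in the holder.
- shoe_toe (a point): Lower front tip of the push shoe's sole, x = 120 mm in the shoe's frame.
- shoe_heel (a point): Rear end of the push shoe's sole, x = -120 mm in the shoe's frame (the lip hangs 10 mm below it).
- holder: Plywood holder on a dark foot 200 x 110 mm, fixed. A sleeve sloping 0.60 rad takes the shoe's front 75 mm with 1.5 mm play each side, 5 above, a stop at the toe; 18 mm cheeks go on towards the heel. Its roof prevents lifting straight up: draw the shoe along its own -x (up, towards the robot) by 85 mm or more. Origin: centre of underside; x: level direction the toe points in, z up.
- holder_seat (a point): Bottom of the holder's sleeve, where the shoe's lower toe tip (point shoe_toe) rests when fully in; on the holder's middle plane, 90 mm along x from its origin and 34 mm above the table.
- tape_measure: Yellow tape measure standing beyond the throat plate to the left, 76 x 36 x 64 mm, loose. Origin: centre of the underside. To be left alone.
- glue: White glue bottle with orange cap, upright, 60 mm diameter, 170 mm tall, loose, beyond the throat plate to the right. Origin: centre of the underside. To be left alone.
- wrench: Steel wrench, about 150 mm long, lying flat to the right of the throat plate's far end, along its x, which points away from the robot. Origin: on the table under the middle. To be left alone.

How it is judged (in metres and radians):
On the way, in this order (a step that is already met when the one before it is completed fails the run):
1. the offcut lies released in the scrap tray, with the shoe still in its holder (x of offcut in the frame of tray between -0.105 and 0.105 m and y of offcut in the frame of tray between -0.08 and 0.08 m and z of offcut in the frame of tray below 0.04 m and contact force between offcut and the fingers below 0.1 N and distance between shoe_toe and holder_seat below 0.03 m), for 0.2 s.
2. the push shoe is drawn clear of its holder (distance between shoe_toe and holder_seat above 0.08 m and contact force between shoe and holder below 0.1 N and height (world z) of shoe_toe above 0.02 m), for 0.1 s.
At the end, for the whole second after the job is handed in: Offcut released in the tray. Shoe held still, touching nothing else; level and in line with the slot within 12 degrees each, handle up, toe away; both sole ends 20 to 140 mm above the table; middle of sole within 60 mm along, 30 mm across of the plate centre (x of offcut in the frame of tray between -0.105 and 0.105 m and y of offcut in the frame of tray between -0.08 and 0.08 m and z of offcut in the frame of tray below 0.04 m and contact force between offcut and the fingers below 0.1 N and x of shoe in the frame of throat_plate between -0.06 and 0.06 m and y of shoe in the frame of throat_plate between -0.03 and 0.03 m and x of shoe_toe in the frame of throat_plate above 0 m and angle between the x axis of shoe and the x axis of throat_plate, either way round below 0.21 rad and angle between shoe's own z axis and vertical below 0.21 rad and height (world z) of shoe_toe between 0.02 and 0.14 m and height (world z) of shoe_heel between 0.02 and 0.14 m and contact force between shoe and the fingers above 2 N and contact force between shoe and holder below 0.1 N and contact force between shoe and offcut below 0.1 N and contact force between shoe and tray below 0.1 N and linear speed of shoe below 0.03 m/s); the arm keeps its last pose, push and grip.
It fails at once if the tape measure disturbed (moved more than 30 mm) (distance of tape_measure from where it was at the start of the episode above 0.03 m).
It fails at once if the glue bottle disturbed (moved more than 30 mm) (distance of glue from where it was at the start of the episode above 0.03 m).
It fails at once if the wrench disturbed (moved more than 30 mm) (distance of wrench from where it was at the start of the episode above 0.03 m).
It also fails if it takes over 58 s, if anything falls off the work surface, if the arm or the gripper's body presses on something with over 40 N, if the wrist force passes 120 N, or if a joint passes its speed limit or range.

## Working session

There is one attempt and no reset: what is moved stays moved. The work goes in short steps, Python scripts to look and compute and a tool call to move; the robot and the scene stay as the last step left them, time stands still between calls to the robot, and variables do not carry over. Pictures are saved under pics/ and viewed, at most 10 in all, crops included, and the job is handed in when it is done.

Besides the shell and the picture viewer there is one more tool, called after ">>>" in YAML: its name, and indented under it one key for each argument. step_arm: Moves the arm, as the interface text tells. Its arguments: {"type":"object","properties":{"moves":{"type":"array"},"grip":{"type":"number"}},"required":["moves"]}

```bash
ls; mkdir -p pics; python3 - <<'E'
from cell import env, optics
import cv2,numpy as np
print(env.state(), env.grip_depth)
for n in("scene","top","wrist"):
    c=optics.read_camera(n); cv2.imwrite(f"pics/{n}0.png",c["pixels"]); np.savez(f"{n}0.npz",**c); print(n,c["mtx"].round(1).tolist(),c["view"].round(3).tolist())
E
```

```text
pics
{'t': 0.0, 'joints': array([ 1.20238692e+00,  4.91552141e-01,  1.55945557e+00, -9.90284565e-06,
        1.09174129e+00, -1.05615949e-01]), 'qvel': array([-4.00399998e-04, -4.02376132e-04,  9.55118400e-05,  7.81066875e-04,
        1.67691663e-03, -1.49146625e-03]), 'tau': array([ 3.46296665e-04, -6.12640214e+01, -2.58182949e+01,  6.93105720e-02,
        4.83004865e-02, -1.08614649e-04]), 'eef_pos': array([162.25828513, 603.30259985, 214.06426295]), 'tcp_rot': array([-3.14044182e+00, -1.13168182e-04,  2.87880370e+00]), 'ft_force': array([-0.10803004,  0.38820617, -1.0132895 ]), 'moment': array([ 0.02315241, -0.00553531, -0.04350328]), 'grip_force': 0.0, 'opening': 1.000259575002114} -18.8
scene [[439.7, 0.0, 251.9], [0.0, 439.7, 191.9], [0.0, 0.0, 1.0]] [[-0.769, 0.64, 0.016, 429.662], [0.514, 0.632, -0.58, -207.864], [-0.382, -0.438, -0.814, 1601.302], [0.0, 0.0, 0.0, 1.0]]
top [[374.7, 0.0, 262.4], [0.0, 374.7, 195.2], [0.0, 0.0, 1.0]] [[-0.138, -0.99, -0.001, 68.266], [-0.965, 0.135, -0.224, 587.712], [0.222, -0.03, -0.975, 1057.077], [0.0, 0.0, 0.0, 1.0]]
wrist [[335.8, 0.0, 259.0], [0.0, 335.8, 191.7], [0.0, 0.0, 1.0]] [[0.26, 0.966, -0.001, -624.619], [0.934, -0.252, 0.253, -28.399], [0.244, -0.067, -0.968, 389.781], [0.0, 0.0, 0.0, 1.0]]
```

View pics/top0.png

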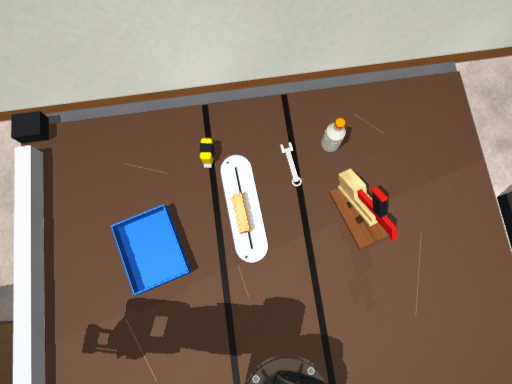

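View pics/scene0.png

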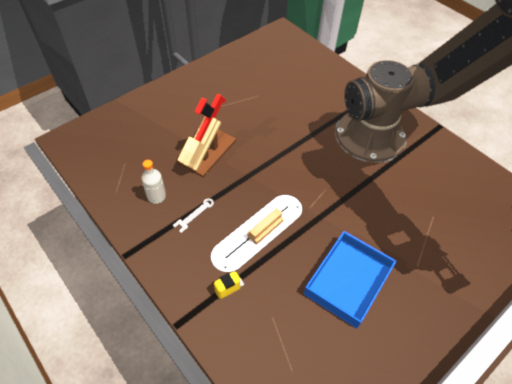

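```bash
cat > h.py <<'E'
import numpy as np,cv2
def load(n): d=np.load(n+".npz"); return {k:d[k] for k in d}
def ray(c,uv):
    V=c["view"]; R=V[:3,:3]; o=-R.T@V[:3,3]
    d=R.T@np.linalg.inv(c["mtx"])@np.array([uv[0],uv[1],1.]); return o,d/np.linalg.norm(d)
def plane(c,uv,z): o,d=ray(c,uv); return o+d*(z-o[2])/d[2]
def tri(c1,p1,c2,p2):
    o1,d1=ray(c1,p1);o2,d2=ray(c2,p2)
    s=np.linalg.lstsq(np.stack([d1,-d2],1),o2-o1,rcond=None)[0]
    a=o1+s[0]*d1;b=o2+s[1]*d2; return (a+b)/2,np.linalg.norm(a-b)
def proj(c,P): p=c["view"]@np.append(P,1.); q=c["mtx"]@p[:3]; return q[:2]/q[2]
def blobs(m,amin=30):
    cs,_=cv2.findContours(m.astype(np.uint8),cv2.RETR_EXTERNAL,cv2.CHAIN_APPROX_NONE)
    return sorted([k for k in cs if cv2.contourArea(k)>amin],key=cv2.contourArea,reverse=True)
def rect(c,k,z):
    P=np.array([plane(c,p[0],z)[:2] for p in k],np.float32); r=cv2.minAreaRect(P)
    b=cv2.boxPoints(r); e=b[1]-b[0],b[2]-b[1]; L=max(e,key=np.linalg.norm); a=np.arctan2(L[1],L[0])
    a=(a+np.pi/2)%np.pi-np.pi/2
    return np.round(r[0],1),np.round(sorted(r[1]),1),round(float(a),3)
E
python3 - <<'E'
from h import *
for n in("top0","scene0"):
    c=load(n);im=c["pixels"];hsv=cv2.cvtColor(im,cv2.COLOR_BGR2HSV);H,S,V=hsv.transpose(2,0,1)
    roi=np.zeros_like(H,bool)
    if n=="top0": roi[145:270,210:275]=1
    else: roi[190:275,205:310]=1
    print(n,"plate",[rect(c,k,0) for k in blobs((S<60)&(V>150)&roi,200)][:2], [rect(c,k,0) for k in blobs(roi&((V>120)),200)][:2])
    w=blobs((H>8)&(H<24)&(S>60)&(V>150)&roi,50)
    print("offcut",[rect(c,k,46) for k in w][:2])
    for z in(50,):print("tray",[rect(c,k,z) for k in blobs((H>95)&(H<130)&(S>150)&(V>60),500)][:1])
    R=blobs(((H<6)|(H>174))&(S>180)&(V>120),15)
    for k in R: print("red",cv2.boundingRect(k),cv2.contourArea(k),cv2.minAreaRect(k))
t=load("top0")["pixels"][160:255,325:405];s=load("scene0")["pixels"][85:185,165:245]
cv2.imwrite("pics/crop.png",np.hstack([cv2.resize(t,(400,475)),cv2.resize(s,(400,475))]))
E
```

```text
top0 plate [(array([578.3,  49.5]), array([102.7, 351.8]), 0.07)] [(array([565.7,  41.3]), array([146.1, 380.4]), -0.031)]
offcut [(array([554. ,  55.7]), array([ 39.9, 123.2]), 0.11)]
tray [(array([482.5, 335.9]), array([176. , 222.7]), 0.263)]
red (358, 190, 39, 51) 369.5 ((378.43017578125, 213.40855407714844), (60.79285430908203, 11.443114280700684), 52.65065383911133)
red (371, 186, 17, 16) 109.5 ((378.7500305175781, 193.75001525878906), (17.677669525146484, 7.071067810058594), 45.0)
scene0 plate [(array([576.7,  49.8]), array([106.5, 354.1]), 0.069)] [(array([573. ,  46.4]), array([299.9, 343. ]), -0.682), (array([570.7, 198.6]), array([101.5, 231.2]), -0.01)]
offcut [(array([562.2,  72.2]), array([ 45.6, 135.6]), 0.078)]
tray [(array([492.3, 344.1]), array([170.7, 240.5]), 0.257)]
red (196, 94, 30, 47) 255.5 ((208.44944763183594, 116.78089904785156), (10.28197956085205, 49.81990051269531), 32.00538635253906)
red (195, 98, 12, 16) 82.0 ((200.50003051757812, 105.50000762939453), (5.81377649307251, 16.54690170288086), 26.56505012512207)
```

View pics/crop.png

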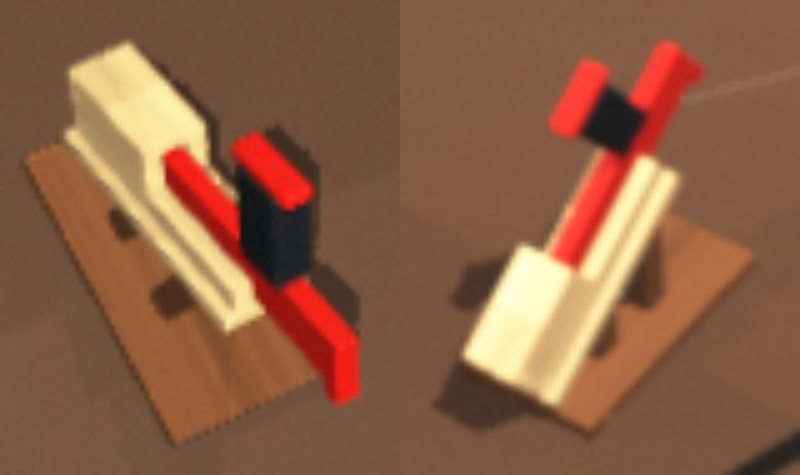

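```bash
python3 - <<'E'
from h import *
T=load("top0");S=load("scene0")
a=lambda p:(p[0]/5-.5+.1+325,p[1]/5-.4+160); b=lambda p:((p[0]-400)/5-.4+165,p[1]/4.75-.4+85)
pts={"cap":((273,168),(580,97)),"heeltop":((344,343),(674,46)),"footNL":((175,443),(755,255)),"footFL":((25,160),(592,433))}
r={}
for k,(p,q) in pts.items(): r[k],e=tri(T,a(p),S,b(q)); print(k,r[k].round(1),round(e,1))
for x,y in(("heeltop","cap"),("footNL","footFL")):
    d=r[y]-r[x]; print(x,y,np.linalg.norm(d[:2]).round(1),np.arctan2(d[1],d[0]).round(3))
yaw=np.arctan2(*(r["footFL"]-r["footNL"])[1::-1]);u=np.array([np.cos(yaw),np.sin(yaw)]);n=np.array([-u[1],u[0]])
print("origin from foot",(r["footNL"][:2]+r["footFL"][:2])/2-55*n, "from cap",r["cap"][:2]-12.2*u,"from heel",r["heeltop"][:2]+85.5*u)
# offcut direction: rib top edges, refined: cast in top
c=T;hsv=cv2.cvtColor(c["pixels"],cv2.COLOR_BGR2HSV)
t=T["pixels"][185:240,225:260]; s=S["pixels"][200:250,240:295]
cv2.imwrite("pics/crop2.png",np.hstack([cv2.resize(t,None,fx=10,fy=10)[:500],cv2.resize(s,(440,400)).copy() if 0 else cv2.resize(s,(450,500))]))
E
```

```text
cap [ 517.6 -303.8  229.7] 2.5
heeltop [ 426.8 -329.9  203.5] 2.6
footNL [ 398.3 -285.3   12.8] 1.3
footFL [ 585.9 -226.4    8. ] 3.6
heeltop cap 94.5 0.28
footNL footFL 196.6 0.304
origin from foot [ 508.5420445  -308.30744147] from cap [ 505.93111437 -307.49558216] from heel [ 508.35598021 -304.32140421]
```

View pics/crop2.png

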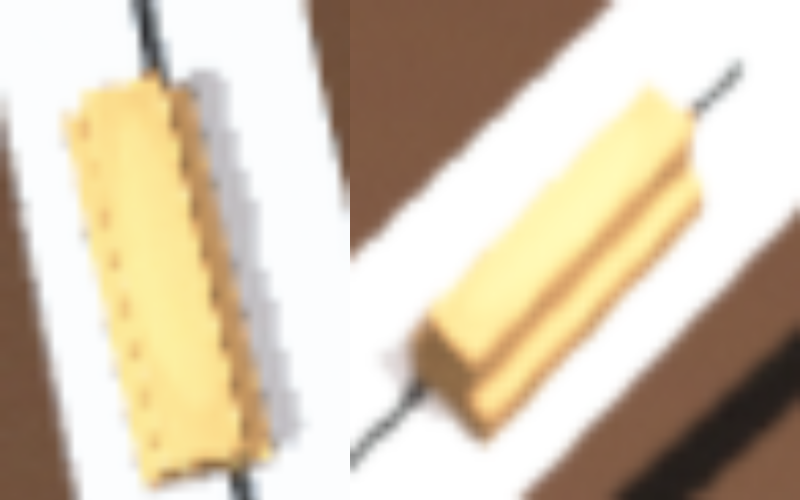

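```bash
python3 - <<'E'
from h import *
T=load("top0");S=load("scene0")
t=[plane(T,(x/10-.45+225,y/10-.45+185),46)[:2] for x,y in((88,88),(152,75),(238,462),(165,476))]
s=[plane(S,((x-350)/8.18-.45+240,y/10-.45+200),46)[:2] for x,y in((475,365),(430,318),(650,85),(693,115))]
for q in(t,s):
    q=np.array(q);print(q.round(1).tolist(),q.mean(0).round(1)); 
    m=lambda i,j:(q[i]+q[j])/2
    d=m(0,1)-m(2,3);print(np.linalg.norm(d),np.arctan2(d[1],d[0]),np.linalg.norm(q[0]-q[1]),np.linalg.norm(q[2]-q[3]))
E
```

```text
[[614.2, 72.9], [615.6, 53.0], [494.0, 42.3], [492.8, 64.5]] [554.2  58.2]
121.88002844088986 0.07807293469396479 19.94687051794249 22.178780892310748
[[613.8, 78.1], [616.2, 55.5], [499.3, 44.0], [494.1, 62.4]] [555.8  60. ]
119.12620774944388 0.11398274495931322 22.69718108594423 19.146634070723632
```

>>> step_arm:
  moves:
    - {"tx": -521, "ty": -426, "tz": 60, "roll": -0.36}
    - {"tx": -521, "ty": -426, "tz": 60, "roll": -0.36}
    - {"tx": -521, "ty": -426, "tz": 60, "roll": -0.36}
    - {"tx": -521, "ty": -426, "tz": 60, "roll": -0.36}
    - {"tx": -521, "ty": -426, "tz": 60, "roll": -0.36}
    - {"tx": -521, "ty": -426, "tz": 60, "roll": -0.36}
    - {"tx": -521, "ty": -426, "tz": 60, "roll": -0.36}
    - {"tx": -521, "ty": -426, "tz": 60, "roll": -0.36}
    - {"tx": -521, "ty": -426, "tz": 60, "roll": -0.36}
    - {"tx": -521, "ty": -426, "tz": 60, "roll": -0.36}
    - {"tx": -521, "ty": -426, "tz": 60, "roll": -0.36}
    - {"tx": -521, "ty": -426, "tz": 60, "roll": -0.36}
  grip: 95

```text
t: 1.15
eef_pos: [453.0, 197.9, 170.2]
tcp_rot: [3.141, 0.0, -3.044]
ft_force: [0.8, 0.1, 0.8]
opening: 0.999
grip_force: 0.0
```

```bash
cat >> h.py <<'E'
def go(s,P,yaw):
    from scipy.spatial.transform import Rotation as Ro
    R=Ro.from_euler("xyz",s["tcp_rot"]).as_matrix(); d=R.T@(np.array(P)-s["eef_pos"])
    dy=(yaw-s["tcp_rot"][2]+np.pi/2)%np.pi-np.pi/2
    print("t",round(s["t"],2),s["eef_pos"].round(1),"move",d.round(1),"roll",round(-dy,3))
E
python3 - <<'E'
from h import *; from cell import env
go(env.state(),(555,57,90),0.1)
E
```

```text
t 1.15 [453.  197.9 170.2] move [ -87.8 -150.1   80.2] roll -0.003
```

>>> step_arm:
  moves:
    - {"tx": -88, "ty": -150, "tz": 80}
    - {"tx": -88, "ty": -150, "tz": 80}
    - {"tx": -88, "ty": -150, "tz": 80}
    - {"tx": -88, "ty": -150, "tz": 80}
    - {"tx": -88, "ty": -150, "tz": 80}
    - {"tx": -88, "ty": -150, "tz": 80}
    - {"tx": -88, "ty": -150, "tz": 80}
    - {"tx": -88, "ty": -150, "tz": 80}

```text
validation failed for argument at $.mo...
```

```bash
python3 - <<'E'
from h import *; from cell import env,optics
go(env.state(),(555,57,25),0.1)
c=optics.read_camera("wrist");np.savez("wrist1",**c)
hsv=cv2.cvtColor(c["pixels"],cv2.COLOR_BGR2HSV);H,S,V=hsv.transpose(2,0,1)
for k in blobs((H>8)&(H<24)&(S>60)&(V>150),200)[:2]: print(rect(c,k,46))
cv2.imwrite("pics/w1.png",c["pixels"])
E
```

```text
t 1.15 [453.  197.9 170.2] move [ -87.8 -150.1  145.2] roll -0.003
(array([513.1,  66.7]), array([48.1, 63.2]), 0.09)
(array([532.4, 398.5]), array([21.2, 61.1]), 0.127)
```

View pics/w1.png

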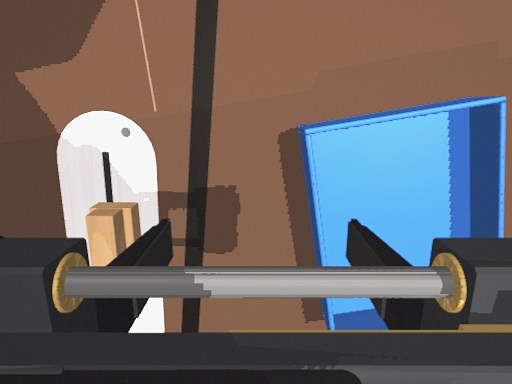

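>>> step_arm:
  moves:
    - {"tx": -88, "ty": -150, "tz": 80, "roll": 0}
    - {"tx": -88, "ty": -150, "tz": 80, "roll": 0}
    - {"tx": -88, "ty": -150, "tz": 80, "roll": 0}
    - {"tx": -88, "ty": -150, "tz": 80, "roll": 0}
    - {"tx": -88, "ty": -150, "tz": 80, "roll": 0}
    - {"tx": -88, "ty": -150, "tz": 80, "roll": 0}
    - {"tx": -88, "ty": -150, "tz": 80, "roll": 0}

```text
t: 1.78
eef_pos: [554.2, 58.2, 89.4]
tcp_rot: [3.141, -0.002, -3.047]
ft_force: [-0.5, -0.2, 0.5]
opening: 1.0
grip_force: 0.0
```

```bash
python3 - <<'E'
from h import *; from cell import env,optics
go(env.state(),(555,57,25),0.1)
c=optics.read_camera("wrist");np.savez("wrist1",**c)
cv2.imwrite("pics/w2.png",c["pixels"])
hsv=cv2.cvtColor(c["pixels"],cv2.COLOR_BGR2HSV);H,S,V=hsv.transpose(2,0,1)
for k in blobs((H>8)&(H<24)&(S>60)&(S<170)&(V>120),200)[:3]: print(cv2.boundingRect(k),rect(c,k,46))
E
```

```text
t 1.78 [554.2  58.2  89.4] move [-0.8 -1.3 64.4] roll -0.005
(230, 122, 60, 144) (array([543.1,  57.2]), array([37.1, 97.5]), 0.089)
```

View pics/w2.png

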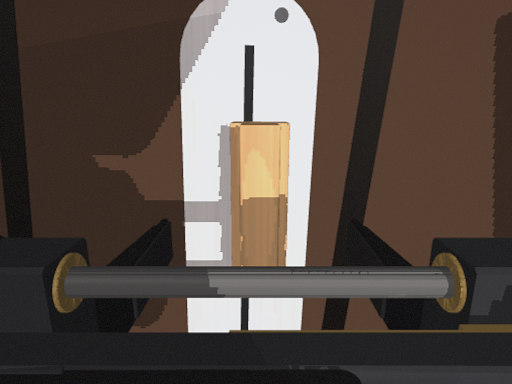

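>>> step_arm:
  moves:
    - {"tx": 0, "ty": -1, "tz": 35, "roll": 0}
    - {"tx": 0, "ty": -1, "tz": 55, "roll": 0}
    - {"tx": 0, "ty": -1, "tz": 64, "roll": 0}
    - {"tx": 0, "ty": -1, "tz": 64, "roll": 0}

```text
t: 2.17
eef_pos: [553.3, 59.1, 25.4]
tcp_rot: [3.141, -0.002, -3.043]
ft_force: [-0.0, 0.5, -0.2]
opening: 0.998
grip_force: 0.0
```

>>> step_arm:
  moves:
    - {"tx": 0, "ty": 0, "tz": 0, "roll": 0}
    - {"tx": 0, "ty": 0, "tz": 0, "roll": 0}
    - {"tx": 0, "ty": 0, "tz": 0, "roll": 0}
    - {"tx": 0, "ty": 0, "tz": 0, "roll": 0}
    - {"tx": 0, "ty": 0, "tz": 0, "roll": 0}
    - {"tx": 0, "ty": 0, "tz": 0, "roll": 0}
    - {"tx": 0, "ty": 0, "tz": 0, "roll": 0}
    - {"tx": 0, "ty": 0, "tz": 0, "roll": 0}
    - {"tx": 0, "ty": 0, "tz": 0, "roll": 0}
    - {"tx": 0, "ty": 0, "tz": 0, "roll": 0}
  grip: 15

```text
t: 3.0
eef_pos: [554.4, 58.0, 26.3]
tcp_rot: [3.141, -0.0, -3.044]
ft_force: [0.5, 0.2, -0.4]
opening: 0.357
grip_force: 0.0
```

>>> step_arm:
  moves:
    - {"tx": 0, "ty": 0, "tz": 0, "roll": 0}
    - {"tx": 0, "ty": 0, "tz": 0, "roll": 0}
    - {"tx": 0, "ty": 0, "tz": 0, "roll": 0}
    - {"tx": 0, "ty": 0, "tz": 0, "roll": 0}
    - {"tx": 0, "ty": 0, "tz": 0, "roll": 0}

```text
t: 3.42
eef_pos: [554.4, 58.0, 26.3]
tcp_rot: [3.141, -0.0, -3.044]
ft_force: [0.6, -0.2, -0.5]
opening: 0.274
grip_force: 30.0
```

>>> step_arm:
  moves:
    - {"tx": 0, "ty": 0, "tz": -35, "roll": 0}
    - {"tx": 0, "ty": 0, "tz": -70, "roll": 0}
    - {"tx": 0, "ty": 0, "tz": -105, "roll": 0}
    - {"tx": 0, "ty": 0, "tz": -105, "roll": 0}

```text
t: 3.75
eef_pos: [556.7, 58.1, 137.1]
tcp_rot: [-3.141, 0.008, -3.044]
ft_force: [0.9, 0.2, -0.4]
opening: 0.272
grip_force: 30.0
```

```bash
python3 - <<'E'
from h import *; from cell import env
s=env.state();print(s["opening"]*95,s["grip_force"])
go(s,(485,338,130),0.26);go(s,(485,338,130),0.1)
E
```

```text
25.80334038628044 29.981726109981537
t 3.75 [556.7  58.1 137.1] move [ 44.2 285.6   6.4] roll -0.163
t 3.75 [556.7  58.1 137.1] move [ 44.2 285.6   6.4] roll -0.003
```

>>> step_arm:
  moves:
    - {"tx": 44, "ty": 286, "tz": 0, "roll": -0.16}
    - {"tx": 44, "ty": 286, "tz": 0, "roll": -0.16}
    - {"tx": 44, "ty": 286, "tz": 0, "roll": -0.16}
    - {"tx": 44, "ty": 286, "tz": 0, "roll": -0.16}
    - {"tx": 44, "ty": 286, "tz": 0, "roll": -0.16}
    - {"tx": 44, "ty": 286, "tz": 0, "roll": -0.16}
    - {"tx": 44, "ty": 286, "tz": 0, "roll": -0.16}
    - {"tx": 44, "ty": 286, "tz": 0, "roll": -0.16}
    - {"tx": 44, "ty": 286, "tz": 0, "roll": -0.16}
    - {"tx": 44, "ty": 286, "tz": 0, "roll": -0.16}
    - {"tx": 44, "ty": 286, "tz": 0, "roll": -0.16}

```text
t: 4.67
eef_pos: [483.1, 337.3, 131.1]
tcp_rot: [-3.141, -0.001, -2.885]
ft_force: [0.3, 0.0, -2.0]
opening: 0.271
grip_force: 30.0
```

>>> step_arm:
  moves:
    - {"tx": 0, "ty": 0, "tz": 40, "roll": 0}
    - {"tx": 0, "ty": 0, "tz": 75, "roll": 0}
    - {"tx": 0, "ty": 0, "tz": 90, "roll": 0}
    - {"tx": 0, "ty": 0, "tz": 99, "roll": 0}
    - {"tx": 0, "ty": 0, "tz": 99, "roll": 0}

```text
t: 5.08
eef_pos: [483.4, 337.0, 31.4]
tcp_rot: [-3.141, -0.001, -2.886]
ft_force: [-0.2, 0.9, -1.1]
opening: 0.271
grip_force: 30.0
```

>>> step_arm:
  moves:
    - {"tx": 0, "ty": 0, "tz": 0, "roll": 0}
    - {"tx": 0, "ty": 0, "tz": 0, "roll": 0}
    - {"tx": 0, "ty": 0, "tz": 0, "roll": 0}
    - {"tx": 0, "ty": 0, "tz": 0, "roll": 0}
    - {"tx": 0, "ty": 0, "tz": 0, "roll": 0}
    - {"tx": 0, "ty": 0, "tz": 0, "roll": 0}
  grip: 60

```text
t: 5.58
eef_pos: [483.0, 338.5, 32.7]
tcp_rot: [3.141, 0.001, -2.884]
ft_force: [-0.1, -0.1, -0.3]
opening: 0.611
grip_force: 0.0
```

>>> step_arm:
  moves:
    - {"tx": 0, "ty": 0, "tz": -30, "roll": 0}
    - {"tx": 0, "ty": 0, "tz": -70, "roll": 0}
    - {"tx": 0, "ty": 0, "tz": -110, "roll": 0}
    - {"tx": 0, "ty": 0, "tz": -150, "roll": 0}
    - {"tx": 0, "ty": 0, "tz": -190, "roll": 0}
    - {"tx": 0, "ty": 0, "tz": -230, "roll": 0}
    - {"tx": 0, "ty": 0, "tz": -250, "roll": 0}

```text
t: 6.17
eef_pos: [483.4, 338.8, 287.6]
tcp_rot: [3.14, 0.006, -2.884]
ft_force: [0.8, -0.1, -0.2]
opening: 0.629
grip_force: 0.0
```

```bash
python3 - <<'E'
from h import *; from cell import env,optics
s=env.state();print(s["opening"]*95,s["grip_force"])
go(s,(497,-309.7,280),0.295)
c=optics.read_camera("scene")
hsv=cv2.cvtColor(c["pixels"],cv2.COLOR_BGR2HSV);H,S,V=hsv.transpose(2,0,1)
for k in blobs((H>8)&(H<24)&(S>60)&(S<170)&(V>150),100)[:4]: print(cv2.boundingRect(k),rect(c,k,51))
E
```

```text
59.7587178341577 0.0
t 6.17 [483.4 338.8 287.6] move [ 152.  -630.6    5.8] roll -0.038
(430, 0, 51, 83) (array([-681.6, -131.5]), array([111.2, 652.1]), 0.398)
(177, 116, 59, 59) (array([ 512.7, -308.4]), array([153.1, 231.5]), 0.309)
(387, 127, 50, 32) (array([-41.4, 138.6]), array([100.9, 155.2]), -1.07)
(436, 95, 25, 67) (array([-206.8,  175.9]), array([ 30.7, 354.6]), 0.447)
```

>>> step_arm:
  moves:
    - {"tx": 152, "ty": -631, "tz": 0, "roll": -0.04}
    - {"tx": 152, "ty": -631, "tz": 0, "roll": -0.04}
    - {"tx": 152, "ty": -631, "tz": 0, "roll": -0.04}
    - {"tx": 152, "ty": -631, "tz": 0, "roll": -0.04}
    - {"tx": 152, "ty": -631, "tz": 0, "roll": -0.04}
    - {"tx": 152, "ty": -631, "tz": 0, "roll": -0.04}
    - {"tx": 152, "ty": -631, "tz": 0, "roll": -0.04}
    - {"tx": 152, "ty": -631, "tz": 0, "roll": -0.04}
    - {"tx": 152, "ty": -631, "tz": 0, "roll": -0.04}
    - {"tx": 152, "ty": -631, "tz": 0, "roll": -0.04}
    - {"tx": 152, "ty": -631, "tz": 0, "roll": -0.04}
    - {"tx": 152, "ty": -631, "tz": 0, "roll": -0.04}
  grip: 95

```text
t: 7.22
eef_pos: [492.7, -163.5, 282.2]
tcp_rot: [3.142, 0.0, -2.844]
ft_force: [0.8, 0.7, 0.8]
opening: 1.001
grip_force: 0.0
```

```bash
python3 - <<'E'
from h import *; from cell import env,optics
s=env.state();print(s["joints"].round(2))
go(s,(497,-309.7,280),0.295)
E
```

```text
[-0.45  0.27  1.72  0.    1.15 -2.32]
t 7.22 [ 492.7 -163.5  282.2] move [  38.7 -141.1    2.2] roll 0.002
```

>>> step_arm:
  moves:
    - {"tx": 0, "ty": 0, "tz": 0, "roll": 1.5}
    - {"tx": 0, "ty": 0, "tz": 0, "roll": 1.5}
    - {"tx": 0, "ty": 0, "tz": 0, "roll": 1.5}
    - {"tx": 0, "ty": 0, "tz": 0, "roll": 1.5}
    - {"tx": 0, "ty": 0, "tz": 0, "roll": 1.5}
    - {"tx": 0, "ty": 0, "tz": 0, "roll": 1.5}
    - {"tx": 0, "ty": 0, "tz": 0, "roll": 1.5}
    - {"tx": 0, "ty": 0, "tz": 0, "roll": 1.5}
    - {"tx": 0, "ty": 0, "tz": 0, "roll": 1.5}
    - {"tx": 0, "ty": 0, "tz": 0, "roll": 1.5}
    - {"tx": 0, "ty": 0, "tz": 0, "roll": 1.5}
    - {"tx": 0, "ty": 0, "tz": 0, "roll": 1.5}

```text
t: 8.22
eef_pos: [493.1, -161.3, 282.0]
tcp_rot: [-3.141, -0.0, 1.933]
ft_force: [-0.3, 0.7, -0.4]
opening: 0.999
grip_force: 0.0
```

>>> step_arm:
  moves:
    - {"tx": 0, "ty": 0, "tz": 0, "roll": 1.6}
    - {"tx": 0, "ty": 0, "tz": 0, "roll": 1.6}
    - {"tx": 0, "ty": 0, "tz": 0, "roll": 1.6}
    - {"tx": 0, "ty": 0, "tz": 0, "roll": 1.6}
    - {"tx": 0, "ty": 0, "tz": 0, "roll": 1.6}
    - {"tx": 0, "ty": 0, "tz": 0, "roll": 1.6}
    - {"tx": 0, "ty": 0, "tz": 0, "roll": 1.6}
    - {"tx": 0, "ty": 0, "tz": 0, "roll": 1.6}
    - {"tx": 0, "ty": 0, "tz": 0, "roll": 1.6}
    - {"tx": 0, "ty": 0, "tz": 0, "roll": 1.6}
    - {"tx": 0, "ty": 0, "tz": 0, "roll": 1.6}
    - {"tx": 0, "ty": 0, "tz": 0, "roll": 1.6}

```text
t: 9.22
eef_pos: [493.1, -161.3, 282.0]
tcp_rot: [-3.141, 0.0, 0.433]
ft_force: [0.5, -0.3, 0.6]
opening: 1.001
grip_force: 0.0
```

```bash
python3 - <<'E'
from h import *; from cell import env,optics
s=env.state();print(s["joints"].round(2))
go(s,(497,-309.7,280),0.295)
np.savez("top1",**optics.read_camera("top"));np.savez("scene1",**optics.read_camera("scene"))
t=load("top1")["pixels"];q=load("scene1")["pixels"]
cv2.imwrite("pics/chk.png",np.hstack([cv2.resize(t[195:300,100:205],(400,400)),cv2.resize(q[225:330,295:400],(400,400))]))
E
```

```text
[-0.44  0.27  1.72  0.    1.15  0.69]
t 9.22 [ 493.1 -161.3  282. ] move [-58.7 136.3   2. ] roll 0.138
```

View pics/chk.png

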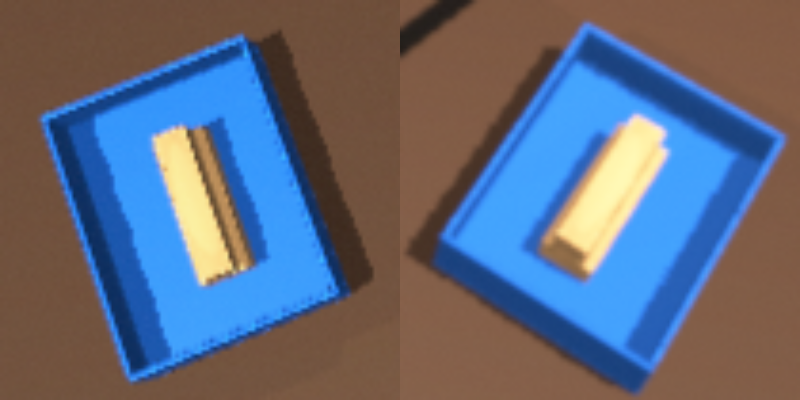

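>>> step_arm:
  moves:
    - {"tx": -59, "ty": 136, "tz": 0, "roll": 0.14}
    - {"tx": -59, "ty": 136, "tz": 0, "roll": 0.14}
    - {"tx": -59, "ty": 136, "tz": 0, "roll": 0.14}
    - {"tx": -59, "ty": 136, "tz": 0, "roll": 0.14}
    - {"tx": -59, "ty": 136, "tz": 0, "roll": 0.14}
    - {"tx": -59, "ty": 136, "tz": 0, "roll": 0.14}
    - {"tx": -59, "ty": 136, "tz": 0, "roll": 0.14}

```text
t: 9.9
eef_pos: [497.5, -309.1, 282.0]
tcp_rot: [-3.141, 0.0, 0.301]
ft_force: [0.3, 0.8, 0.4]
opening: 0.998
grip_force: 0.0
```

```bash
python3 - <<'E'
from h import *; from cell import env,optics
s=env.state()
go(s,(497,-309.7,177),0.295)
c=optics.read_camera("wrist");np.savez("wrist2",**c)
im=c["pixels"].copy()
cv2.imwrite("pics/w3.png",im)
u=np.array([np.cos(.295),np.sin(.295)])
for n,a,z in(("cap",12.2,230),("grip",-10.9,195)):
    print(n,proj(c,[*(np.array([507.5,-306.5])+a*u),z]).round(1))
E
```

```text
t 9.9 [ 497.5 -309.1  282. ] move [ -0.6   0.5 105. ] roll 0.006
cap [259.9 178.5]
grip [259.6 197.5]
```

View pics/w3.png

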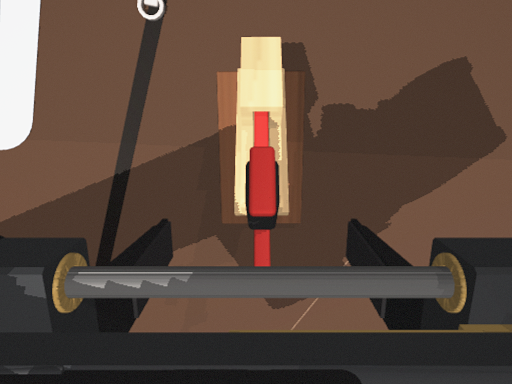

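>>> step_arm:
  moves:
    - {"tx": -2, "ty": 1, "tz": 35, "roll": 0}
    - {"tx": -2, "ty": 1, "tz": 60, "roll": 0}
    - {"tx": -2, "ty": 1, "tz": 85, "roll": 0}
    - {"tx": -2, "ty": 1, "tz": 100, "roll": 0}
    - {"tx": -2, "ty": 1, "tz": 104, "roll": 0}
    - {"tx": -2, "ty": 1, "tz": 104, "roll": 0}
  grip: 95

```text
t: 10.45
eef_pos: [496.1, -310.1, 177.8]
tcp_rot: [-3.14, 0.001, 0.301]
ft_force: [0.6, 0.4, 0.4]
opening: 0.998
grip_force: 0.0
```

>>> step_arm:
  moves:
    - {"tx": 0, "ty": 0, "tz": 0, "roll": 0}
    - {"tx": 0, "ty": 0, "tz": 0, "roll": 0}
    - {"tx": 0, "ty": 0, "tz": 0, "roll": 0}
    - {"tx": 0, "ty": 0, "tz": 0, "roll": 0}
    - {"tx": 0, "ty": 0, "tz": 0, "roll": 0}
    - {"tx": 0, "ty": 0, "tz": 0, "roll": 0}
    - {"tx": 0, "ty": 0, "tz": 0, "roll": 0}
    - {"tx": 0, "ty": 0, "tz": 0, "roll": 0}
    - {"tx": 0, "ty": 0, "tz": 0, "roll": 0}
    - {"tx": 0, "ty": 0, "tz": 0, "roll": 0}
    - {"tx": 0, "ty": 0, "tz": 0, "roll": 0}
    - {"tx": 0, "ty": 0, "tz": 0, "roll": 0}
  grip: 12

```text
t: 11.45
eef_pos: [496.1, -311.2, 178.3]
tcp_rot: [-3.141, 0.0, 0.299]
ft_force: [0.6, -0.2, 0.5]
opening: 0.253
grip_force: 30.0
```

>>> step_arm:
  moves:
    - {"tx": 0, "ty": 0, "tz": 0, "roll": 0}
    - {"tx": 0, "ty": 0, "tz": 0, "roll": 0}
    - {"tx": 0, "ty": 0, "tz": 0, "roll": 0}
    - {"tx": 0, "ty": 0, "tz": 0, "roll": 0}
    - {"tx": 0, "ty": 0, "tz": 0, "roll": 0}

```text
t: 11.87
eef_pos: [496.0, -311.2, 178.2]
tcp_rot: [-3.141, -0.0, 0.299]
ft_force: [0.2, -0.5, -0.1]
opening: 0.254
grip_force: 30.0
```

>>> step_arm:
  moves:
    - {"tx": -8.3, "ty": 0, "tz": -5.6, "roll": 0}
    - {"tx": -16.5, "ty": 0, "tz": -11.3, "roll": 0}
    - {"tx": -24.8, "ty": 0, "tz": -16.9, "roll": 0}
    - {"tx": -33.0, "ty": 0, "tz": -22.6, "roll": 0}
    - {"tx": -41.3, "ty": 0, "tz": -28.2, "roll": 0}
    - {"tx": -49.5, "ty": 0, "tz": -33.9, "roll": 0}
    - {"tx": -57.8, "ty": 0, "tz": -39.5, "roll": 0}
    - {"tx": -66.0, "ty": 0, "tz": -45.2, "roll": 0}
    - {"tx": -74.3, "ty": 0, "tz": -50.8, "roll": 0}
    - {"tx": -82.5, "ty": 0, "tz": -56.5, "roll": 0}
    - {"tx": -90.8, "ty": 0, "tz": -62.1, "roll": 0}
    - {"tx": -99.0, "ty": 0, "tz": -67.8, "roll": 0}

```text
t: 12.87
eef_pos: [400.6, -340.6, 246.6]
tcp_rot: [-3.141, -0.0, 0.299]
ft_force: [-0.4, 0.1, -1.9]
opening: 0.256
grip_force: 30.0
```

```bash
python3 - <<'E'
from h import *; from cell import env,optics
s=env.state();print(s["opening"]*95,s["grip_force"],s["ft_force"],s["joints"].round(2))
c=optics.read_camera("scene");np.savez("scene2",**c);t=optics.read_camera("top");np.savez("top2",**t)
cv2.imwrite("pics/d.png",np.hstack([cv2.resize(c["pixels"][60:200,150:290],(400,400)),cv2.resize(t["pixels"][140:300,320:480],(400,400))]))
E
```

```text
24.27830933452421 29.993687868118286 [-0.38005232  0.12126623 -1.91282923] [-0.83  0.32  1.76  0.    1.07  0.44]
```

View pics/d.png

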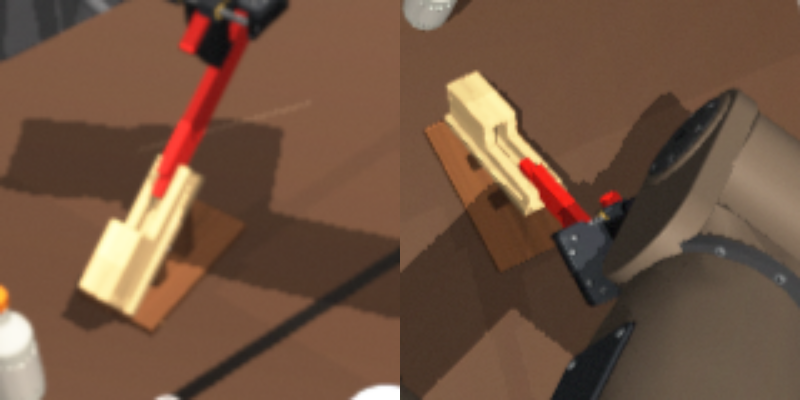

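>>> step_arm:
  moves:
    - {"tx": -5, "ty": 0, "tz": -15, "roll": 0}
    - {"tx": -8, "ty": 0, "tz": -30, "roll": 0}
    - {"tx": -8, "ty": 0, "tz": -45, "roll": 0}
    - {"tx": -8, "ty": 0, "tz": -60, "roll": 0}
    - {"tx": -8, "ty": 0, "tz": -70, "roll": 0}
    - {"tx": -8, "ty": 0, "tz": -80, "roll": 0}
    - {"tx": -8, "ty": 0, "tz": -80, "roll": 0}

```text
t: 13.55
eef_pos: [394.2, -343.0, 327.6]
tcp_rot: [3.14, -0.001, 0.299]
ft_force: [-0.6, -0.2, -1.2]
opening: 0.25
grip_force: 30.0
```

```bash
python3 - <<'E'
from h import *; from cell import env
s=env.state();print(s["joints"].round(2)); go(s,(590,50.5,310),.07)
E
```

```text
[-0.84  0.24  1.64  0.    1.26  0.43]
t 13.55 [ 394.2 -343.   327.6] move [ 303.  -318.4   17.3] roll 0.229
```

>>> step_arm:
  moves:
    - {"tx": 20, "ty": -21, "tz": 0, "roll": 0.02}
    - {"tx": 50, "ty": -52, "tz": 0, "roll": 0.04}
    - {"tx": 76, "ty": -80, "tz": 0, "roll": 0.06}
    - {"tx": 101, "ty": -106, "tz": 0, "roll": 0.08}
    - {"tx": 126, "ty": -133, "tz": 0, "roll": 0.1}
    - {"tx": 152, "ty": -160, "tz": 0, "roll": 0.12}
    - {"tx": 177, "ty": -186, "tz": 0, "roll": 0.14}
    - {"tx": 202, "ty": -212, "tz": 0, "roll": 0.16}
    - {"tx": 227, "ty": -239, "tz": 0, "roll": 0.18}
    - {"tx": 253, "ty": -266, "tz": 0, "roll": 0.2}
    - {"tx": 280, "ty": -294, "tz": 10, "roll": 0.22}
    - {"tx": 303, "ty": -318, "tz": 17, "roll": 0.23}

```text
t: 14.55
eef_pos: [590.3, 52.8, 307.8]
tcp_rot: [-3.141, 0.001, 0.068]
ft_force: [0.9, -0.2, -1.5]
opening: 0.251
grip_force: 30.0
```

```bash
python3 - <<'E'
from h import *; from cell import env,optics
s=env.state(); go(s,(590,50.5,310),.07)
c=optics.read_camera("scene");np.savez("scene3",**c);t=optics.read_camera("top");np.savez("top3",**t)
cv2.imwrite("pics/e.png",np.hstack([cv2.resize(c["pixels"][60:280,150:370],(400,400)),cv2.resize(t["pixels"][90:290,160:360],(400,400))]))
P=[s["eef_pos"][0],s["eef_pos"][1],s["eef_pos"][2]+18.8]
for n,x in(("scene",c),("top",t)):
    H,S,V=cv2.cvtColor(x["pixels"],cv2.COLOR_BGR2HSV).transpose(2,0,1)
    print(n,"grip",proj(x,P).round(1),[(cv2.boundingRect(k)) for k in blobs(((H<6)|(H>174))&(S>180)&(V>90),15)])
    for p in(-.3,0,.3,.6,.9):
        f=lambda a,z:proj(x,np.array(P)+[a*np.cos(p)+z*np.sin(p),.07*(a*np.cos(p)),-a*np.sin(p)+z*np.cos(p)]).round(0)
        print(p,"toe",f(175,-77),"toetop",f(150,-37),"heel",f(-65,-77))
E
```

```text
t 14.55 [590.3  52.8 307.8] move [-0.5  2.3 -2.2] roll -0.002
scene grip [258.  167.3] [(223, 171, 49, 56), (244, 159, 13, 16)]
-0.3 toe [199. 216.] toetop [210. 200.] heel [267. 181.]
0 toe [206. 225.] toetop [213. 210.] heel [275. 172.]
0.3 toe [217. 228.] toetop [219. 216.] heel [281. 163.]
0.6 toe [230. 226.] toetop [229. 217.] heel [285. 155.]
0.9 toe [245. 219.] toetop [240. 214.] heel [287. 146.]
top grip [234.  174.5] []
-0.3 toe [221. 105.] toetop [222. 112.] heel [240. 199.]
0 toe [223. 120.] toetop [224. 122.] heel [241. 208.]
0.3 toe [227. 137.] toetop [226. 135.] heel [242. 214.]
0.6 toe [230. 157.] toetop [229. 150.] heel [241. 217.]
0.9 toe [234. 177.] toetop [233. 167.] heel [241. 217.]
```

View pics/e.png

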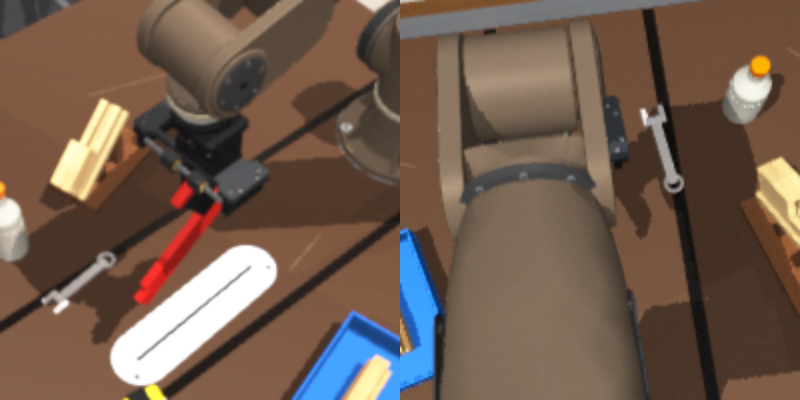

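>>> step_arm:
  moves:
    - {"tx": 0, "ty": 2, "tz": 20, "roll": 0}
    - {"tx": 0, "ty": 2, "tz": 45, "roll": 0}
    - {"tx": 0, "ty": 2, "tz": 70, "roll": 0}
    - {"tx": 0, "ty": 2, "tz": 95, "roll": 0}
    - {"tx": 0, "ty": 2, "tz": 115, "roll": 0}
    - {"tx": 0, "ty": 2, "tz": 130, "roll": 0}
    - {"tx": 0, "ty": 2, "tz": 138, "roll": 0}
    - {"tx": 0, "ty": 2, "tz": 138, "roll": 0}

```text
t: 15.32
eef_pos: [589.0, 48.1, 169.1]
tcp_rot: [-3.141, 0.003, 0.069]
ft_force: [0.2, -0.6, -0.8]
opening: 0.251
grip_force: 30.0
```

```bash
cat > m.py <<'E'
from h import *; from cell import env,optics
s=env.state(); go(s,(522.6,46,140),.07); print(s["ft_force"].round(1),s["opening"]*95)
x=optics.read_camera("scene")
P=s["eef_pos"]+[0,0,18.8]; y=s["tcp_rot"][2]
H,S,V=cv2.cvtColor(x["pixels"],cv2.COLOR_BGR2HSV).transpose(2,0,1)
for k in blobs(((H<6)|(H>174))&(S>180)&(V>90),15):
    k=k[:,0]; print("red px: left",k[k[:,0].argmin()],"bottom",k[k[:,1].argmax()],"right",k[k[:,0].argmax()],"top",k[k[:,1].argmin()])
for p in(-.2,-.1,0,.1,.2,.3,.4,.5,.6,.7):
    f=lambda a,z:proj(x,P+[np.cos(y)*(a*np.cos(p)+z*np.sin(p)),np.sin(y)*(a*np.cos(p)+z*np.sin(p)),-a*np.sin(p)+z*np.cos(p)]).round(0)
    print(p,"toe",f(175,-77),"toetop",f(175,-49),"heel",f(-65,-77),"cap",f(25,41),"toe z",round(P[2]-175*np.sin(p)-77*np.cos(p)))
E
python3 m.py
```

```text
t 15.32 [589.   48.1 169.1] move [-66.3  -2.5  29.4] roll -0.001
[ 0.2 -0.6 -0.8] 23.835567570899414
red px: left [226 247] bottom [227 248] right [265 204] top [263 203]
red px: left [243 201] bottom [246 204] right [252 197] top [249 192]
-0.2 toe [205. 246.] toetop [205. 240.] heel [267. 206.] cap [252. 191.] toe z 147
-0.1 toe [206. 248.] toetop [207. 243.] heel [269. 203.] cap [251. 193.] toe z 129
0 toe [209. 250.] toetop [208. 245.] heel [271. 200.] cap [249. 194.] toe z 111
0.1 toe [212. 251.] toetop [210. 247.] heel [273. 198.] cap [248. 196.] toe z 94
0.2 toe [215. 252.] toetop [213. 248.] heel [275. 195.] cap [247. 197.] toe z 78
0.3 toe [218. 252.] toetop [215. 249.] heel [276. 192.] cap [246. 199.] toe z 63
0.4 toe [222. 251.] toetop [219. 249.] heel [278. 189.] cap [246. 200.] toe z 49
0.5 toe [226. 250.] toetop [222. 249.] heel [279. 187.] cap [245. 201.] toe z 36
0.6 toe [230. 248.] toetop [226. 248.] heel [280. 184.] cap [244. 203.] toe z 26
0.7 toe [234. 247.] toetop [229. 247.] heel [281. 182.] cap [244. 204.] toe z 16
```

>>> step_arm:
  moves:
    - {"tx": 0, "ty": 0, "tz": 15, "roll": 0}
    - {"tx": -2, "ty": 0, "tz": 25, "roll": 0}
    - {"tx": -8, "ty": 0, "tz": 31, "roll": 0}
    - {"tx": -15, "ty": 0, "tz": 37, "roll": 0}
    - {"tx": -23, "ty": 0, "tz": 43, "roll": 0}
    - {"tx": -31, "ty": 0, "tz": 49, "roll": 0}
    - {"tx": -31, "ty": 0, "tz": 49, "roll": 0}

```text
t: 15.95
eef_pos: [557.8, 46.2, 122.4]
tcp_rot: [-3.142, -0.0, 0.069]
ft_force: [-1.0, -0.4, 0.6]
opening: 0.251
grip_force: 30.0
```

```bash
python3 m.py
```

```text
t 15.95 [557.8  46.2 122.4] move [-35.2  -2.2 -17.6] roll -0.001
[-1.  -0.4  0.6] 23.84914157389568
red px: left [228 249] bottom [230 252] right [271 207] top [270 206]
red px: left [252 202] bottom [255 206] right [260 202] top [257 195]
-0.2 toe [215. 248.] toetop [216. 242.] heel [274. 208.] cap [260. 195.] toe z 101
-0.1 toe [216. 250.] toetop [216. 244.] heel [276. 206.] cap [259. 196.] toe z 82
0 toe [218. 251.] toetop [218. 246.] heel [278. 203.] cap [258. 198.] toe z 64
0.1 toe [221. 252.] toetop [220. 248.] heel [279. 201.] cap [256. 199.] toe z 47
0.2 toe [224. 253.] toetop [222. 249.] heel [281. 198.] cap [255. 200.] toe z 31
0.3 toe [227. 253.] toetop [225. 250.] heel [283. 195.] cap [255. 202.] toe z 16
0.4 toe [230. 252.] toetop [227. 250.] heel [284. 193.] cap [254. 203.] toe z 2
0.5 toe [234. 251.] toetop [231. 250.] heel [285. 190.] cap [253. 205.] toe z -10
0.6 toe [238. 250.] toetop [234. 249.] heel [286. 188.] cap [252. 206.] toe z -21
0.7 toe [242. 248.] toetop [238. 248.] heel [287. 185.] cap [252. 207.] toe z -30
```

>>> step_arm:
  moves:
    - {"tx": -8, "ty": 0, "tz": 7, "roll": 0}
    - {"tx": -16, "ty": 0, "tz": 14, "roll": 0}
    - {"tx": -23, "ty": 0, "tz": 21, "roll": 0}
    - {"tx": -30, "ty": 0, "tz": 29, "roll": 0}
    - {"tx": -36, "ty": 0, "tz": 36, "roll": 0}
    - {"tx": -42, "ty": 0, "tz": 43, "roll": 0}
    - {"tx": -46, "ty": 0, "tz": 49, "roll": 0}
    - {"tx": -50, "ty": 0, "tz": 54, "roll": 0}
    - {"tx": -50, "ty": 0, "tz": 54, "roll": 0}

```text
t: 16.75
eef_pos: [508.4, 42.8, 67.3]
tcp_rot: [-3.141, 0.001, 0.069]
ft_force: [1.6, -0.2, 0.2]
opening: 0.251
grip_force: 30.0
```

>>> step_arm:
  moves:
    - {"tx": 0, "ty": 0, "tz": -15, "roll": 0}
    - {"tx": 0, "ty": 0, "tz": -30, "roll": 0}
    - {"tx": 0, "ty": 0, "tz": -45, "roll": 0}
    - {"tx": 0, "ty": 0, "tz": -60, "roll": 0}
    - {"tx": 0, "ty": 0, "tz": -70, "roll": 0}
    - {"tx": 0, "ty": 0, "tz": -70, "roll": 0}
    - {"tx": 0, "ty": 0, "tz": -70, "roll": 0}

```text
t: 17.33
eef_pos: [508.8, 42.9, 138.0]
tcp_rot: [-3.141, 0.0, 0.069]
ft_force: [0.3, 0.7, -1.0]
opening: 0.249
grip_force: 30.0
```

```bash
python3 m.py
```

```text
t 17.33 [508.8  42.9 138. ] move [13.9 -2.2 -2. ] roll -0.001
[ 0.3  0.7 -1. ] 23.648970624026187
red px: left [228 235] bottom [231 240] right [286 194] top [283 192]
red px: left [265 185] bottom [268 190] right [273 187] top [269 181]
-0.2 toe [228. 234.] toetop [229. 228.] heel [285. 196.] cap [273. 182.] toe z 116
-0.1 toe [229. 236.] toetop [230. 231.] heel [287. 194.] cap [272. 183.] toe z 98
0 toe [231. 238.] toetop [231. 233.] heel [289. 191.] cap [270. 185.] toe z 80
0.1 toe [233. 239.] toetop [233. 235.] heel [291. 189.] cap [269. 186.] toe z 63
0.2 toe [236. 240.] toetop [235. 236.] heel [293. 186.] cap [268. 187.] toe z 47
0.3 toe [239. 240.] toetop [237. 237.] heel [294. 183.] cap [267. 189.] toe z 31
0.4 toe [242. 240.] toetop [240. 238.] heel [296. 181.] cap [267. 190.] toe z 18
0.5 toe [246. 239.] toetop [243. 237.] heel [297. 178.] cap [266. 191.] toe z 5
0.6 toe [250. 237.] toetop [246. 237.] heel [298. 176.] cap [265. 193.] toe z -6
0.7 toe [253. 236.] toetop [249. 236.] heel [299. 173.] cap [265. 194.] toe z -15
```

>>> step_arm:
  moves:
    - {"tx": 5, "ty": -1, "tz": 1, "roll": 0}
    - {"tx": 10, "ty": -2, "tz": 2, "roll": 0}
    - {"tx": 14, "ty": -2, "tz": 4, "roll": 0}
    - {"tx": 14, "ty": -2, "tz": 4, "roll": 0}
    - {"tx": 14, "ty": -2, "tz": 4, "roll": 0}
    - {"tx": 14, "ty": -2, "tz": 4, "roll": 0}
    - {"tx": 14, "ty": -2, "tz": 4, "roll": 0}
    - {"tx": 14, "ty": -2, "tz": 4, "roll": 0}
    - {"tx": 14, "ty": -2, "tz": 4, "roll": 0}

```text
t: 18.13
eef_pos: [522.8, 45.8, 134.2]
tcp_rot: [-3.141, -0.0, 0.069]
ft_force: [-0.1, -0.8, -2.3]
opening: 0.253
grip_force: 30.0
```

```bash
python3 m.py | head -8; python3 - <<'E'
from h import *; from cell import env,optics
c=optics.read_camera("scene");H,S,V=cv2.cvtColor(c["pixels"],cv2.COLOR_BGR2HSV).transpose(2,0,1)
roi=np.zeros_like(H,bool);roi[225:330,295:400]=1
print("offcut",[rect(c,k,51) for k in blobs(roi&(H>8)&(H<30)&(S>60)&(V>120)&(c["pixels"][...,0]<180),100)])
E
```

```text
t 18.13 [522.8  45.8 134.2] move [-0.2 -0.2 -5.8] roll -0.001
[-0.1 -0.8 -2.3] 24.006189994441584
red px: left [226 240] bottom [228 244] right [282 198] top [280 196]
red px: left [262 189] bottom [265 194] right [270 190] top [267 185]
-0.2 toe [224. 238.] toetop [226. 232.] heel [282. 200.] cap [269. 186.] toe z 112
-0.1 toe [226. 241.] toetop [226. 235.] heel [284. 198.] cap [268. 187.] toe z 94
0 toe [228. 242.] toetop [228. 237.] heel [286. 195.] cap [267. 189.] toe z 76
0.1 toe [230. 243.] toetop [229. 239.] heel [288. 192.] cap [266. 190.] toe z 59
offcut [(array([483.9, 340.4]), array([312.2, 333.8]), 0.82)]
```

Shoe is level (pitch about 0.05), over the plate centre and held. The offcut was seen flat in the tray earlier and nothing has been near it since.

```bash
python3 -c "
from cell import env; print(env.job_done())"
```

```text
the job is handed in; nothing more can be done
None
```

I handed the job in at about 18 s: the offcut is in the blue tray and the push shoe is held level (about 0.05 rad toe-down), toe away, about 7 to 8 cm above the middle of the throat plate, but no verdict came back; I levelled the shoe by pressing its toe on the plate, as the tool can't tilt.

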